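# Stow the embossing dies in the bench chest

### The arm

A 6-joint arm with a two-finger parallel gripper is mounted at the origin on the work surface. World frame = base frame: x ahead of the robot, y to its left, z up, the work surface at z = 0. Lengths are in m, angles in rad, forces in N, time in s.
With the tool pointing down it reaches from about 0.225 to 0.875 m from the base axis. Payload 3.4 kg.
Tool frame: the origin (TCP) lies on the centre line of the jaws, within the pads' length; the fingertips stand 22 mm ahead of it and the grasp point (between the pads) lies 3 mm ahead of it; z points along the fingers, y is the line along which they close (so a half turn about z gives the same grasp; the last joint's range is limited). The gripper opens to 85 mm and grips with 20 to 120 N. Pads are 22 mm wide; open, the fingers measure 114 mm over their backs; the gripper's body (76 mm by 85 mm) begins 54 mm behind the grasp point. The pads swing forward as they close: fully open they stand 13 mm farther back than shut.
Start: joints at [-1.38, 0.276, 1.505, -0, 1.361, -0.121], TCP at [0.176, -0.547, 0.253] pointing down, gripper open.
Joint ranges: [-2.89, 2.89], [-0.75, 2.08], [0.22, 2.7], [-1.18, 4.32], [0.11, 2.71], [-2.7, 2.7]. Speed limits (rad/s): [2.57, 2.57, 3.14, 3.14, 3.14, 3.14].

### API

Orientations are given as a unit quaternion [w, x, y, z].
In Python, from rig import manip gives the robot as it stands.
- The arm moves only by the shell command python3 steer.py FILE [OPENING] [FORCE], which reads ROWS from the file FILE. ROWS is 1 to 5 rows, parted by semicolons, with the numbers parted by commas; each row has 4 numbers: dx, dy, dz in m, then a turn about the tool's z in rad; each row shifts and turns the commanded pose from where the row before left it, along the tool's axes as they then stand; what a row does not reach is not made up. A row lasts 1/12 s, in which the tool goes at most 0.0417 m and 0.125 rad, less where a joint would pass 70% of its speed; a pose out of reach is approached as far as the arm can. OPENING is the finger opening in m, set as the command begins (- or left out keeps the last). The fingers move at their own pace and stop on an object; FORCE is the grip in N (left out, the last holds). Time passes only in rows, so rows that do not move let the fingers close. It prints the time, the measured TCP pose, the force, the opening and the grip force at its end. Input that does not fit is refused with a message, and nothing moves.
- manip.get_state(): the state, without advancing time (a new reading comes with each control period).
- manip.get_image(name): name is "side" or "top" or "wrist"; returns a dict with "img" (420x560x3 uint8, red, green, blue), "camera_matrix" (3x3 intrinsics, pixels), "T" (4x4, takes a point from camera to world coordinates); the wrist camera has in their place "hand_eye" (4x4, takes a point from camera to tool coordinates, whose origin is the TCP and whose axes are the flange's). Camera axes: x right, y down, z forward; pixel columns grow to the right and rows downward; lengths in m; the calibration is good to about 2 mm. A picture is of the moment at which its call begins: read the wrist's pose just before it. There is no depth.
- manip.sign_off(): hands the job in; it is judged then, once.
The state is a dict: "clock": time; "qpos": joint angles; "qd": joint speeds; "effort": joint torques, N m; "position": TCP position; "ee_rot": TCP orientation; "contact_force": force on the tool from outside, world axes, zero at the start; "moment": the same for the moment, N m; "width": finger opening in m; "gripper_force": force on a finger pad.
Only numpy, scipy, OpenCV 4.12 (cv2) and the standard library are available. Lean on these libraries where they do the work, as an engineer would, in place of code of your own. Each camera call takes 0.05 s, during which the arm holds its last target. There are 200 camera calls.

### The job

Put the steel dies away for the night: lever up the flush cover of the wooden chest with the thin blade tool and swing it wide open, then slide each die in the dock forward from under the lip, lift it clear and set it in the chest flat on its base beside the others, tab up. When every die that is there is stowed, shut the cover fully and leave the blade tool lying on its plywood board; do not knock the other things on the bench about.

Things in the scene. Friction and masses are not known exactly. Their poses are not given: they have to be found in the camera images.
- chest: dark wooden chest, fixed, outer 140 (x) x 246 (y) x 62 mm high without its cover, walls and floor 8 mm (inside 124 x 230 mm, 54 mm deep; inner floor 8 mm above the origin). Origin: centre of its underside on the bench; its front (-x of its frame) faces the robot, the hinge is along its rear (+x) rim. It may stand left or right of the board.
- cover (a joint): angle of the chest's cover, rad: 0 shut, grows as the front edge rises, stop at 1.6 (just past upright). The hinge is stiff: the cover stays at whatever angle it is left at, and 2 to 4 N at the front edge move it.
- cover_panel: the chest's cover, a flat wooden panel 140 x 246 x 8 mm without a handle (a brass strip on top marks the notch), lying on the chest's rim flush with its outside (underside at 62 mm, top at 70 mm above the bench when shut). Origin: on the hinge line, middle of the rear edge of its underside (= point cover_hinge); it reaches 140 mm along its own -x; z is its outer normal.
- cover_hinge (a point): point on the hinge line, at the middle of the chest's rear rim, 62 mm above the bench (70 mm behind the chest's origin); the line runs along the chest's y. The cover's underside lies in the plane through this line.
- chest_notch (a point): middle of the notch in the top of the chest's front wall, on the outer face, 57 mm above the bench: the notch is 56 mm wide (y), 10 mm high (52 to 62 mm), goes through the 8 mm wall and is closed above by the cover. A blade pushed in level along the chest's +x comes under the cover.
- blade: loose blade tool, 190 mm long, 100 g: flat-sided wooden handle 100 long x 28 wide x 16 mm high, and in line with it a level steel blade 30 wide x 3 mm thick that reaches from 50 to 140 mm along +x from the origin, its mid-plane 8 mm above the handle's underside. Origin: centre of the handle's underside; x points to the blade's tip, z up. Centre of mass about 16 mm along +x.
- board: fixed plywood board 200 (x) x 90 (y) x 4 mm on which the blade tool lies at the start and must lie at the end. Origin: centre of its underside.
- dock: fixed steel die dock with four bays side by side: base 150 (x) x 250 (y) x 10 mm, open towards its front (-x, facing the robot). Along its rear an aluminium lip covers x from +35 to +75 mm of its frame, underside 25 mm and top 31 mm above the bench. Bays 58 mm apart (y -87, -29, 29, 87 mm), parted by ribs 8 mm thick from x +25 to +67 mm; rear stop at x +67. Origin: centre of its underside.
- die1: steel die, loose, 0.3 to 0.5 kg, may be absent: base plate 90 (x) x 38 (y) x 12 mm with an upright tab 30 (x) x 14 (y) mm reaching to 42 mm above the underside, its middle 12 mm to -x of the origin. Origin: centre of the underside. Starts flat in a dock bay, its rear 20 to 30 mm under the lip, 3 mm of play above.
- die2: steel die, loose, 0.3 to 0.5 kg, may be absent: base plate 90 (x) x 38 (y) x 12 mm with an upright tab 30 (x) x 14 (y) mm reaching to 42 mm above the underside, its middle 12 mm to -x of the origin. Origin: centre of the underside. Starts flat in a dock bay, its rear 20 to 30 mm under the lip, 3 mm of play above.
- die3: steel die, loose, 0.3 to 0.5 kg, may be absent: base plate 90 (x) x 38 (y) x 12 mm with an upright tab 30 (x) x 14 (y) mm reaching to 42 mm above the underside, its middle 12 mm to -x of the origin. Origin: centre of the underside. Starts flat in a dock bay, its rear 20 to 30 mm under the lip, 3 mm of play above.
- die4: steel die, loose, 0.3 to 0.5 kg, may be absent: base plate 90 (x) x 38 (y) x 12 mm with an upright tab 30 (x) x 14 (y) mm reaching to 42 mm above the underside, its middle 12 mm to -x of the origin. Origin: centre of the underside. Starts flat in a dock bay, its rear 20 to 30 mm under the lip, 3 mm of play above.
- jar: bystander: glass jar, 56 mm across, 70 mm high; origin under its centre
- flask: bystander: copper cylinder, 60 mm across, 50 mm high; origin under its centre
- doming_block: bystander: steel doming cube, 50 mm; origin under its centre
- pliers: bystander: pliers lying flat, 135 mm long, 10 mm high
- ring_clamp: bystander: wooden ring clamp lying flat, 130 x 24 x 22 mm
- wax_block: bystander: green wax block, 90 x 50 x 22 mm
- hammer: bystander: hammer lying beyond the other things

How it is judged:
By the outcome, as a careful person would: the job done as asked, in the order asked, and still so for the second after the job is handed in, with the robot touching nothing.
Of die1, die2, die3, die4 only 2 to 4 are there at a start; the rules pass over those that are not, and their reading is None.
At some moment in a run one of blade may be knocked a few centimetres aside while the robot is not near it.
Once in a run the grip may slacken for a moment while it holds something.
It also fails if it takes over 210 s, if anything falls off the work surface, if the arm or the gripper's body presses on something with over 40 N, if the wrist force passes 120 N, or if a joint passes its speed limit or range.

## Working session

There is one attempt and no reset: what is moved stays moved. The work goes in short steps, Python scripts to look and compute and a shell command to move; the robot and the scene stay as the last step left them, time stands still between calls to the robot, and variables do not carry over. Pictures are saved under pics/ and viewed, at most 14 in all, crops included, and the job is handed in when it is done.

```bash
ls; mkdir -p pics
python3 - <<'E'
from rig import manip
import cv2,numpy as np
for n in ["top","side"]:
    d=manip.get_image(n); cv2.imwrite(f"pics/{n}0.png",d["img"][:,:,::-1]); print(n,d["camera_matrix"].round(1).tolist(),d["T"].round(4).tolist())
d=manip.get_image("wrist");print({k:np.round(v,4).tolist() for k,v in d.items() if k!="img"})
print(manip.get_state())
E
```

```text
pics
rig.py
steer.py
top [[525.8, 0.0, 284.7], [0.0, 525.8, 209.0], [0.0, 0.0, 1.0]] [[-0.0039, -0.9956, 0.094, 0.4572], [-1.0, 0.0042, 0.0028, -0.0734], [-0.0032, -0.094, -0.9956, 1.407], [0.0, 0.0, 0.0, 1.0]]
side [[495.7, 0.0, 279.6], [0.0, 495.7, 210.1], [0.0, 0.0, 1.0]] [[-0.9913, -0.0784, 0.1056, 0.4167], [-0.131, 0.6587, -0.7409, 0.973], [-0.0115, -0.7483, -0.6632, 1.0188], [0.0, 0.0, 0.0, 1.0]]
{'camera_matrix': [[350.2369, 0.0, 278.0139], [0.0, 350.2369, 217.6787], [0.0, 0.0, 1.0]], 'hand_eye': [[-0.0008, -0.9502, -0.3117, 0.0796], [1.0, -0.0003, -0.0015, 0.0003], [0.0013, -0.3117, 0.9502, -0.1204], [0.0, 0.0, 0.0, 1.0]]}
{'clock': 0.15, 'qpos': array([-1.37998953e+00,  2.76409207e-01,  1.50584432e+00, -1.46621565e-05,
        1.36070466e+00, -1.21003575e-01]), 'qd': array([ 8.61036486e-04, -1.55862630e-03, -4.10437767e-03,  2.02655706e-03,
        7.48568726e-05, -5.62728322e-04]), 'effort': array([ 1.11296318e-03, -4.17145014e+01, -2.46033704e+01, -4.71102828e-05,
        7.64432014e-03, -9.46191221e-06]), 'position': array([ 0.17631697, -0.54690955,  0.25266073]), 'ee_rot': array([-6.82101906e-04,  9.87870915e-01,  1.55275851e-01, -3.09893319e-05]), 'contact_force': array([-1.12148783, -0.20394826,  0.02727481]), 'moment': array([-0.01539187,  0.00638176, -0.02692356]), 'gripper_force': 0.0, 'width': 0.08545288155540301}
```
View pics/top0.png

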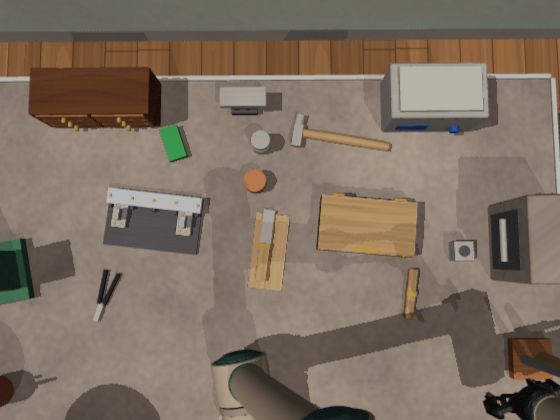

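View pics/side0.png

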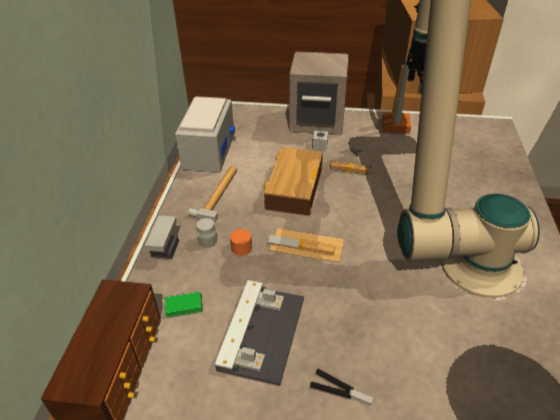

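Create h.py:
```python
from rig import manip
import numpy as np, cv2
from scipy.spatial.transform import Rotation as R
def pose():
    s=manip.get_state(); q=s["ee_rot"]; T=np.eye(4); T[:3,:3]=R.from_quat([*q[1:],q[0]]).as_matrix(); T[:3,3]=s["position"]; return T
def shot(n,save=None):
    P=pose(); d=manip.get_image(n); T=d["T"] if n!="wrist" else P@d["hand_eye"]
    if save: cv2.imwrite(f"pics/{save}.png",d["img"][:,:,::-1])
    return d["img"],d["camera_matrix"],T
def ray(K,T,uv):
    d=T[:3,:3]@np.linalg.solve(K,[uv[0],uv[1],1.]); return T[:3,3],d/np.linalg.norm(d)
def plane(K,T,uv,z):
    o,d=ray(K,T,uv); return o+d*(z-o[2])/d[2]
def tri(rays):
    A=sum(np.eye(3)-np.outer(d,d) for o,d in rays); b=sum((np.eye(3)-np.outer(d,d))@o for o,d in rays); p=np.linalg.solve(A,b)
    return p,max(np.linalg.norm((np.eye(3)-np.outer(d,d))@(p-o)) for o,d in rays)
def proj(K,T,p):
    c=np.linalg.inv(T)@[*p,1]; u=K@c[:3]; return u[:2]/u[2]
def yaw(): return np.arctan2(*pose()[[1,0],[0,0]])
def togo(p,y):
    """turn needed about tool z, then the shift in the axes after the turn"""
    P=pose(); c,s=np.cos(y),np.sin(y); Rt=np.array([[c,s,0],[s,-c,0],[0,0,-1]])
    print("turn %.3f"%(-(y-yaw())),"shift",(Rt.T@(np.array(p)-P[:3,3])).round(4))
```

Run:
```python
from h import *
i,K,T=shot("top"); i2,K2,T2=shot("side")
P=lambda u,z:plane(K,T,u,z).round(3)[:2]
print("cover",[P(u,.07) for u in [(321,196),(417,202),(415,256),(318,249)]],"strip",P((368,249),.07))
print("lip",[P(u,.031) for u in [(108,188),(202,200)]],"front",[P(u,.01) for u in [(104,243),(196,253)]])
print("tabs",P((121,211),.052),P((182,217),.052))
print("handle",P((263,262),.018),"tip",P((268,210),.012),"board",[P(u,.004) for u in [(257,212),(290,215),(281,290),(249,287)]])
# two views
for n,a,b in [("tabL",(121,211),(249,355)),("tabR",(182,217),(269,297)),("strip",(368,249),(314,170))]:
    print(n,tri([ray(K,T,a),ray(K2,T2,b)]))
print("flask jar",P((255,181),.05),P((261,141),.07))
```

```text
cover [array([ 0.617, -0.163]), array([ 0.6  , -0.408]), array([ 0.463, -0.399]), array([ 0.481, -0.154])] strip [ 0.481 -0.281]
lip [array([0.645, 0.397]), array([0.612, 0.148])] front [array([0.501, 0.411]), array([0.473, 0.166])]
tabs [0.582 0.354] [0.566 0.196]
handle [ 0.449 -0.012] tip [ 0.587 -0.025] board [array([0.582, 0.005]), array([ 0.574, -0.084]), array([ 0.375, -0.059]), array([0.383, 0.026])]
tabL (array([0.58179142, 0.36295029, 0.0236672 ]), np.float64(0.002687455465097199))
tabR (array([0.562145  , 0.19950293, 0.03221532]), np.float64(0.005065696720878677))
strip (array([ 0.48228701, -0.27921878,  0.07800061]), np.float64(0.0015445104051292696))
flask jar [0.659 0.007] [ 0.761 -0.009]
```

```bash
echo '0,0,0,0.103;0,0,0,0.103;0,0,0,0.103;0,0,0,0.103;0,0,0,0' > next.json && python3 steer.py next.json 0.06; python3 -c "
from h import *
togo([.46,-.05,.25],-.1)"
```

```text
clock: 0.67
position: [0.1764, -0.5472, 0.2532]
ee_rot: [-0.0, 0.999, -0.051, -0.0]
contact_force: [0.4, 0.3, -0.7]
width: 0.0601
gripper_force: 0.0
turn -0.002 shift [ 0.2326 -0.523   0.0032]
```

```bash
echo '0.017,-0.037,0,0;0.017,-0.037,0,0;0.017,-0.037,0,0;0.017,-0.037,0,0;0.017,-0.037,0,0' > next.json && python3 steer.py next.json ; echo '0.017,-0.037,0,0;0.017,-0.037,0,0;0.017,-0.037,0,0;0.017,-0.037,0,0;0.017,-0.037,0,0' > next.json && python3 steer.py next.json;echo '0.017,-0.037,0,0;0.017,-0.037,0,0;0.017,-0.037,0,0;0.017,-0.037,0,0;0,0,0,0' > next.json && python3 steer.py next.json; echo '0,0,0,0;0,0,0,0' > next.json && python3 steer.py next.json; python3 -c "
from h import *
shot('wrist','w1'); print(pose()[:3,3],yaw())"
```

```text
clock: 1.08
position: [0.2799, -0.3701, 0.2532]
ee_rot: [0.0, 0.999, -0.049, 0.0]
contact_force: [0.6, -0.4, -0.6]
width: 0.0601
gripper_force: 0.0
clock: 1.5
position: [0.3831, -0.1943, 0.2535]
ee_rot: [0.0, 0.999, -0.049, 0.0]
contact_force: [-0.2, 0.1, 0.3]
width: 0.06
gripper_force: 0.0
clock: 1.92
position: [0.468, -0.0496, 0.2534]
ee_rot: [-0.002, 0.999, -0.045, 0.002]
contact_force: [-0.6, -0.4, 0.2]
width: 0.0597
gripper_force: 0.0
clock: 2.08
position: [0.4647, -0.0558, 0.2531]
ee_rot: [0.0, 0.999, -0.049, -0.0]
contact_force: [0.8, 0.3, 0.6]
width: 0.06
gripper_force: 0.0
[ 0.4644432  -0.05644805  0.25314303] -0.09953643391039826
```

View pics/w1.png

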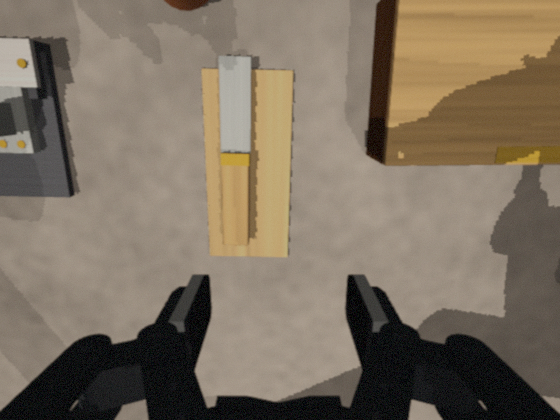

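Run:
```python
from h import *
i,K,T=shot("wrist"); t,Kt,Tt=shot("top")
np.savez("w1.npz",i=i,K=K,T=T)
P=lambda u,z:plane(K,T,u,z).round(4)[:2]
print("board",[P(u,.004) for u in [(203,70),(294,70),(290,257),(212,256)]])
h=cv2.cvtColor(i,cv2.COLOR_RGB2HSV); print("ferrule hsv",h[160,235],"blade",h[100,235],"board",h[200,270],"handle",h[200,235])
m=cv2.inRange(h,(18,200,150),(32,255,255)); n,l,s,c=cv2.connectedComponentsWithStats(m)
for k in range(1,n):
    if s[k,4]>60: print("yellow",s[k],c[k].round(1),P(c[k],.02))
g=cv2.inRange(h,(0,0,110),(179,70,255)); g[:, :215]=0; g[:,255:]=0; g[150:]=0
for r in (62,80,100,120,140): x=np.flatnonzero(g[r]); print(r,x.min(),x.max(),P(((x.min()+x.max())/2,r),.0135))
y=np.flatnonzero(g[:,235]); print("tip row",y.min(),P((235,y.min()),.0135))
print("handle mids",P((235.5,154),.02),P((235.5,246),.02), "rear", P((235.5,246),.02))
print("tri ferrule vs top", proj(Kt,Tt,[*P((235,160),.02),.02]))
```

```text
board [array([0.5809, 0.0052]), array([ 0.572 , -0.0831]), array([ 0.3738, -0.0613]), array([0.3841, 0.028 ])]
ferrule hsv [ 22 179 191] blade [ 20  17 179] board [ 20 100 192] handle [ 18 121 185]
62 215 250 [ 0.5841 -0.0254]
80 218 250 [ 0.5683 -0.0246]
100 218 250 [ 0.5502 -0.0221]
120 219 250 [ 0.5316 -0.02  ]
140 219 249 [ 0.5123 -0.0168]
tip row 0 [ 0.6345 -0.0349]
handle mids [ 0.4991 -0.0172] [ 0.4002 -0.0035] rear [ 0.4002 -0.0035]
tri ferrule vs top [264.42918161 245.05531191]
```

```bash
python3 -c "
from h import *
togo([.4834,-.015,.12],-.138)"
```

```text
turn 0.036 shift [ 0.0131 -0.0442  0.1333]
```

```bash
echo '0,0,0,0.036;0.004,-0.015,0.04,0;0.004,-0.015,0.04,0;0.005,-0.014,0.04,0;0,0,0.013,0' > next.json && python3 steer.py next.json .05; echo '0,0,0,0;0,0,0,0' > next.json && python3 steer.py next.json | tail -3
python3 - <<'E'
from h import *
togo([.4834,-.015,.12],-.138)
i,K,T=shot("wrist","w2")
d=np.load("w1.npz")
def fer(i):
    h=cv2.cvtColor(i,cv2.COLOR_RGB2HSV); m=cv2.inRange(h,(20,165,120),(25,255,255)); n,l,s,c=cv2.connectedComponentsWithStats(m)
    return [(s[k].tolist(),c[k]) for k in range(1,n) if s[k,4]>50]
a,b=fer(d["i"]),fer(i); print(a,b)
E
```

```text
clock: 2.65
position: [0.4806, -0.0145, 0.1192]
ee_rot: [-0.001, 0.998, -0.069, -0.004]
contact_force: [-0.6, 0.8, -0.1]
width: 0.0504
gripper_force: 0.0
contact_force: [0.4, -0.7, -0.2]
width: 0.0497
gripper_force: 0.0
turn 0.000 shift [ 0.0003 -0.0012  0.0033]
[([496, 146, 64, 17, 610], array([525.88688525, 153.5295082 ])), ([221, 153, 28, 13, 306], array([234.47385621, 158.90849673]))] [([253, 202, 42, 18, 709], array([273.55853315, 209.98448519]))]
```

View pics/w2.png

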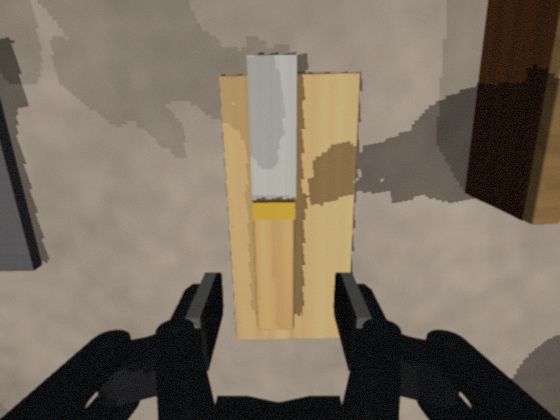

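Run:
```python
from h import *
d=np.load("w1.npz"); i,K,T=shot("wrist")
print(tri([ray(d["K"],d["T"],(234.5,158.9)),ray(K,T,(273.6,210))]), tri([ray(d["K"],d["T"],(234.5,56)),ray(K,T,(272,54.5))]))
P=lambda u,z:plane(K,T,u,z).round(4)[:2]
print("front,rear",P((273.8,202),.02),P((275,329),.02),"tip",P((272,54.5),.0135),"board",[P(u,.004) for u in [(222,75),(359,73),(352,338),(237,340)]])
togo([.4834,-.015,.06],-.138)
```

```text
(array([ 0.49335189, -0.01459492,  0.01238721]), np.float64(0.00011834887582338444)) (array([ 0.59040371, -0.02768972,  0.00991218]), np.float64(0.0009160901534213485))
front,rear [ 0.5012 -0.016 ] [ 0.4027 -0.0029] tip [ 0.5909 -0.0277] board [array([0.5846, 0.0056]), array([ 0.5737, -0.0811]), array([ 0.3742, -0.0621]), array([0.3852, 0.0312])]
turn 0.000 shift [-0.0013 -0.0011  0.065 ]
```

```bash
echo '0.001,-0.002,0.03,0;0,0,0.03,0;0,0,0.02,0;0,0,0.01,0;0,0,0,0' > next.json && python3 steer.py next.json; echo '0,0,0,0;0,0,0,0;0,0,0,0' > next.json && python3 steer.py next.json; python3 -c "
from h import *
togo([.4857,-.0142,.030],-.138)"
```

```text
clock: 3.33
position: [0.4844, -0.0139, 0.0332]
ee_rot: [0.0, 0.998, -0.069, -0.001]
contact_force: [-0.6, -0.1, 0.9]
width: 0.0499
gripper_force: 0.0
clock: 3.58
position: [0.4861, -0.0137, 0.0352]
ee_rot: [0.0, 0.998, -0.068, 0.002]
contact_force: [-0.9, -0.1, 0.0]
width: 0.0501
gripper_force: 0.0
turn 0.001 shift [-0.0003  0.0006  0.0052]
```

```bash
echo '0,0,0.004,0;0,0,0,0;0,0,0,0' > next.json && python3 steer.py next.json ; echo '0,0,0,0;0,0,0,0;0,0,0,0;0,0,0,0;0,0,0,0' > next.json && python3 steer.py next.json .0 110;  echo '0,0,0,0;0,0,0,0;0,0,0,0' > next.json && python3 steer.py next.json; echo '0,0,-0.02,0;0,0,-0.02,0;0,0,-0.02,0;0,0,-0.02,0;0,0,0,0' > next.json && python3 steer.py next.json
```

```text
clock: 3.83
position: [0.4847, -0.0132, 0.0298]
ee_rot: [0.0, 0.998, -0.068, 0.0]
contact_force: [0.6, 0.5, 0.4]
width: 0.0497
gripper_force: 0.0
clock: 4.25
position: [0.4848, -0.0132, 0.0302]
ee_rot: [0.0, 0.998, -0.068, 0.0]
contact_force: [-0.9, 0.7, 5.5]
width: 0.0251
gripper_force: 108.7
clock: 4.5
position: [0.4848, -0.0132, 0.0302]
ee_rot: [0.0, 0.998, -0.068, 0.0]
contact_force: [-0.4, 0.6, 5.4]
width: 0.0247
gripper_force: 108.7
clock: 4.92
position: [0.4871, -0.0135, 0.1128]
ee_rot: [0.0, 0.998, -0.068, 0.004]
contact_force: [0.7, 0.2, -0.1]
width: 0.025
gripper_force: 108.6
```

```bash
echo '0,0,-0.04,-0.036;0,0,-0.04,-0.036;0,0,-0.04,0;0,0,0,0;0,0,0,0' > next.json && python3 steer.py next.json; python3 -c "
from h import *
togo([.34,-.268,.25],-.066)"
```

```text
clock: 5.33
position: [0.4858, -0.0134, 0.2311]
ee_rot: [0.0, 0.999, -0.032, 0.002]
contact_force: [-1.1, 0.8, -0.5]
width: 0.0248
gripper_force: 108.8
turn 0.002 shift [-0.1287  0.2637 -0.0189]
```

```bash
echo '-0.016,0.033,0,0;-0.016,0.033,0,0;-0.016,0.033,0,0;-0.016,0.033,0,0;-0.016,0.033,-0.01,0' > next.json && python3 steer.py next.json; echo '-0.016,0.033,-0.01,0;-0.016,0.033,0,0;-0.016,0.033,0,0;0,0,0,0;0,0,0,0' > next.json && python3 steer.py next.json; echo '0,0,0,0;0,0,0,0' > next.json && python3 steer.py next.json
python3 - <<'E'
from h import *
i,K,T=shot("wrist","w3"); np.savez("w3.npz",i=i,K=K,T=T); print(pose()[:3,3],yaw())
E
```

```text
clock: 5.75
position: [0.3908, -0.1722, 0.2355]
ee_rot: [-0.002, 0.999, -0.032, -0.004]
contact_force: [-0.4, -0.2, -0.6]
width: 0.0248
gripper_force: 108.9
clock: 6.17
position: [0.3382, -0.2689, 0.2471]
ee_rot: [-0.002, 0.999, -0.034, -0.002]
contact_force: [0.4, 0.6, -1.8]
width: 0.0246
gripper_force: 108.9
clock: 6.33
position: [0.3399, -0.2669, 0.2482]
ee_rot: [-0.001, 1.0, -0.032, -0.001]
contact_force: [1.4, -0.0, -1.0]
width: 0.0249
gripper_force: 108.9
[ 0.34017553 -0.26693616  0.24857636] -0.062360901898570284
```

View pics/w3.png

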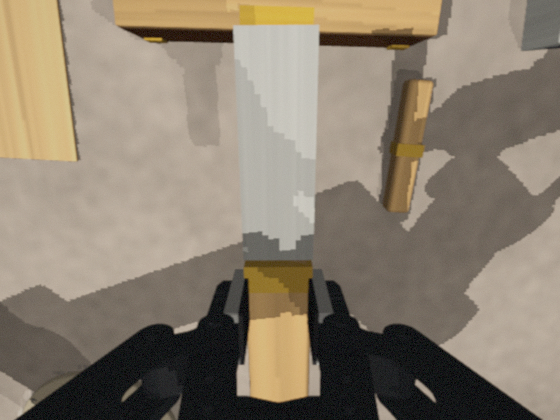

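Run:
```python
from h import *
d=np.load("w3.npz");K,T,i=d["K"],d["T"],d["i"]
P=lambda u,z:plane(K,T,u,z).round(4)
h=cv2.cvtColor(i,cv2.COLOR_RGB2HSV); v=h[:,:,2].astype(int)
for c in (125,140,180,220,340,380,420,432): print(c,v[10:50:1,c].tolist()[::2])
L,Rr=P((118,26),.07),P((437,37),.07); print(L,Rr,np.linalg.norm(L-Rr),np.arctan2((L-Rr)[0],-(L-Rr)[1]),(L+Rr)/2)
print(h[15,240:325,1].tolist())
tip=P((278,27),.2486-.018+.0015); print("tip",tip,"edges",P((236,30),.232),P((319,30),.232),P((243,255),.232),P((313,255),.232))
```

```text
125 [198, 192, 193, 193, 191, 198, 202, 194, 128, 56, 124, 185, 186, 183, 186, 187, 191, 190, 185, 185]
140 [199, 195, 193, 198, 195, 197, 202, 202, 139, 72, 42, 45, 37, 65, 154, 178, 185, 184, 185, 186]
180 [193, 186, 193, 195, 199, 199, 199, 203, 185, 101, 52, 37, 34, 51, 40, 46, 145, 161, 159, 158]
220 [201, 193, 189, 192, 195, 197, 196, 200, 196, 157, 77, 43, 36, 46, 37, 45, 82, 151, 151, 158]
340 [211, 212, 213, 212, 213, 207, 199, 198, 199, 202, 204, 148, 68, 46, 54, 48, 47, 50, 133, 172]
380 [211, 210, 210, 209, 213, 213, 211, 202, 193, 187, 132, 122, 84, 48, 47, 54, 52, 53, 64, 156]
420 [210, 206, 204, 206, 207, 210, 213, 209, 203, 201, 189, 192, 146, 77, 54, 53, 91, 111, 108, 111]
432 [210, 210, 209, 204, 207, 210, 210, 208, 206, 200, 191, 189, 171, 106, 128, 176, 179, 180, 180, 182]
[ 0.4822 -0.1535  0.07  ] [ 0.459 -0.396  0.07 ] 0.24360724537665135 3.04621284009072 [ 0.4706  -0.27475  0.07   ]
[169, 176, 173, 172, 173, 177, 169, 176, 174, 168, 168, 173, 170, 178, 171, 172, 166, 163, 162, 166, 165, 168, 165, 163, 167, 166, 166, 176, 169, 166, 165, 167, 165, 168, 166, 167, 172, 167, 166, 174, 172, 167, 168, 164, 168, 170, 170, 169, 170, 167, 164, 165, 171, 164, 178, 171, 164, 168, 165, 170, 170, 170, 170, 170, 171, 162, 172, 170, 171, 168, 168, 172, 168, 151, 128, 113, 105, 116, 111, 111, 110, 108, 107, 111, 109]
tip [ 0.4443 -0.2738  0.2321] edges [ 0.4444 -0.2591  0.232 ] [ 0.4425 -0.288   0.232 ] [ 0.3589 -0.2534  0.232 ] [ 0.357  -0.2831  0.232 ]
```

Run:
```python
from h import *
d=np.load("w3.npz");K,T=d["K"],d["T"]
t,Kt,Tt=shot("top")
h=cv2.cvtColor(t,cv2.COLOR_RGB2HSV); m=cv2.inRange(h,(10,90,110),(24,255,255)); m[:,:310]=0;m[:,425:]=0;m[:185]=0;m[265:]=0
c=max(cv2.findContours(m,0,2)[0],key=cv2.contourArea); r=cv2.minAreaRect(c); print(r); b=cv2.boxPoints(r); print(b)
q=[plane(Kt,Tt,u,.07).round(4)[:2] for u in b]; print(q, np.mean(q,0))
for a,w in [((318,249),(118,26)),((415,256),(437,37))]: print(tri([ray(Kt,Tt,a),ray(K,T,w)]))
togo([.4706-.13,-.2748+.011,.10],-.083)
```

```text
((367.8448486328125, 224.36207580566406), (97.41234588623047, 59.211421966552734), 4.763641834259033)
[[316.8483  249.8207 ]
 [321.76553 190.8138 ]
 [418.8414  198.90346]
 [413.92416 257.91034]]
[array([ 0.4793, -0.1509]), array([ 0.63  , -0.1649]), array([ 0.6081, -0.4128]), array([ 0.4579, -0.3962])] [ 0.543825 -0.2812  ]
(array([ 0.48165334, -0.1538648 ,  0.07121197]), np.float64(0.00031556257082951107))
(array([ 0.46238748, -0.4048874 ,  0.04766512]), np.float64(0.0005767710725606612))
turn 0.021 shift [-0.     -0.0032  0.1489]
```

```bash
echo '0,-0.003,0.03,0.021;0,0,0.04,0;0,0,0.04,0;0,0,0.04,0;0,0,0.015,0' > next.json && python3 steer.py next.json; echo '0,0,0.007,0;0,0,0,0;0,0,0,0;0,0,0,0' > next.json && python3 steer.py next.json
python3 - <<'E'
from h import *
togo([.4706-.13,-.2748+.011,.075],-.083)
i,K,T=shot("wrist","w4"); s,_,_=shot("side"); cv2.imwrite("pics/s4.png",cv2.resize(s[130:260,240:400,::-1],(800,650))[:600])
E
```

```text
clock: 6.85
position: [0.3383, -0.2617, 0.0805]
ee_rot: [-0.003, 0.999, -0.041, -0.003]
contact_force: [-0.6, 1.2, -0.4]
width: 0.0249
gripper_force: 108.9
clock: 7.18
position: [0.3414, -0.2663, 0.079]
ee_rot: [0.001, 0.999, -0.042, 0.001]
contact_force: [1.0, -0.5, -1.1]
width: 0.0247
gripper_force: 108.9
turn -0.001 shift [-0.001  -0.0024  0.004 ]
```

View pics/w4.png

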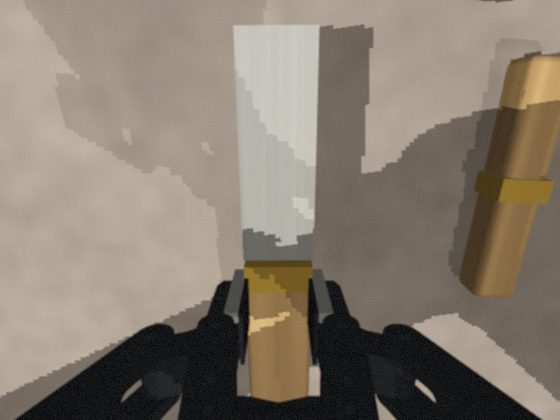

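```bash
echo '0,-0.002,0.004,0;0,0,0,0;0,0,0,0' > next.json && python3 steer.py next.json; echo '0.01,0,0,0;0.01,0,0,0;0.005,0,0,0;0,0,0,0;0,0,0,0' > next.json && python3 steer.py next.json;  echo '0.008,0,0,0;0.008,0,0,0;0.008,0,0,0;0,0,0,0;0,0,0,0' > next.json && python3 steer.py next.json; python3 -c "
from h import *
togo([.4706-.13,-.2748+.011,.075],-.083)
s,_,_=shot('side'); cv2.imwrite('pics/s5.png',cv2.resize(s[130:250,240:400,::-1],(800,600)))"
```

```text
clock: 7.53
position: [0.3402, -0.2633, 0.0737]
ee_rot: [0.0, 0.999, -0.043, 0.0]
contact_force: [0.1, -0.1, -0.5]
width: 0.0251
gripper_force: 108.9
clock: 7.95
position: [0.3658, -0.2656, 0.0734]
ee_rot: [0.0, 0.999, -0.042, -0.0]
contact_force: [0.1, 0.1, -0.7]
width: 0.0251
gripper_force: 108.9
clock: 8.37
position: [0.3898, -0.2678, 0.0735]
ee_rot: [0.0, 0.999, -0.042, 0.0]
contact_force: [0.3, 0.2, -1.2]
width: 0.0246
gripper_force: 112.0
turn -0.001 shift [-0.0493  0.0001 -0.0015]
```

View pics/s5.png

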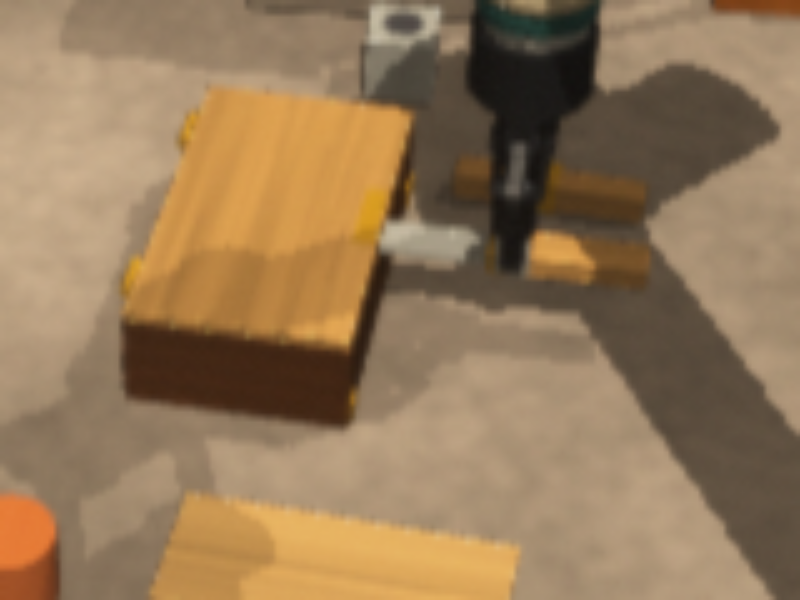

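```bash
echo '0,0,-0.003,0;0,0,-0.003,0;0,0,-0.004,0;0.003,0,-0.004,0;0.003,0,-0.004,0' > next.json && python3 steer.py next.json; echo '0.003,0,-0.004,0;0.004,0,-0.004,0;0.003,0,-0.01,0;0.003,0,-0.01,0;0,0,0,0' > next.json && python3 steer.py next.json; echo '0.005,0,-0.009,0;0.005,0,-0.009,0;0.0068,0,-0.008,0;0.0068,0,-0.008,0;0,0,0,0' > next.json && python3 steer.py next.json; python3 -c "
from h import *
togo([.4706-.13,-.2748+.011,.075],-.083)
s,_,_=shot('side'); cv2.imwrite('pics/s6.png',cv2.resize(s[100:250,220:420,::-1],(800,600)))"
```

```text
clock: 8.83
position: [0.3937, -0.2674, 0.0915]
ee_rot: [-0.001, 0.999, -0.043, -0.002]
contact_force: [-3.2, 0.5, -4.1]
width: 0.0248
gripper_force: 111.8
clock: 9.25
position: [0.4096, -0.2699, 0.1212]
ee_rot: [0.001, 0.999, -0.042, 0.001]
contact_force: [-0.0, 0.6, -2.9]
width: 0.0249
gripper_force: 111.9
clock: 9.67
position: [0.4341, -0.2722, 0.1553]
ee_rot: [0.001, 0.999, -0.042, 0.002]
contact_force: [-0.2, 0.4, -1.9]
width: 0.0251
gripper_force: 112.0
turn -0.002 shift [-0.0939 -0.0006  0.0803]
```

View pics/s6.png

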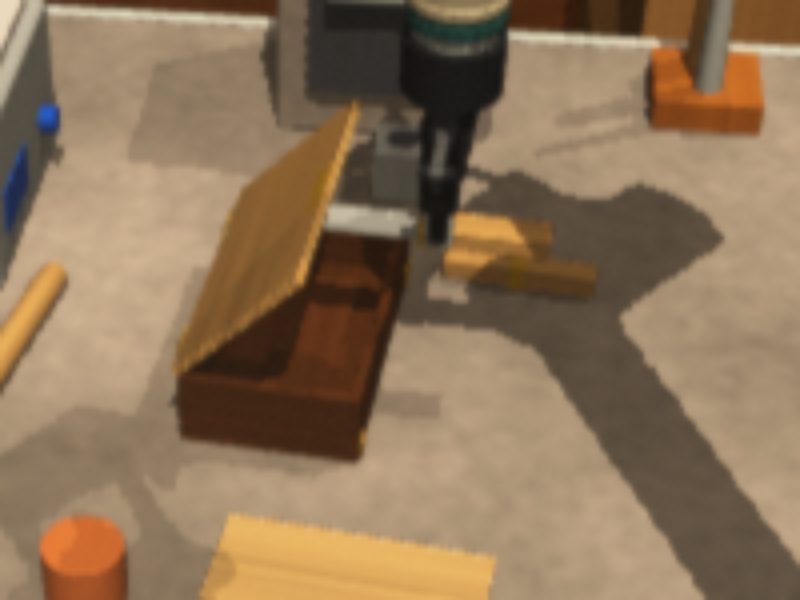

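```bash
echo '0.008,0,-0.0066,0;0.008,0,-0.0065,0;0.0093,0,-0.005,0;0.0094,0,-0.0045,0;0,0,0,0' > next.json && python3 steer.py next.json; echo '0.01,0,-0.003,0;0.01,0,-0.0026,0;0.009,0,-0.001,0;0.009,0,0,0;0,0,0,0' > next.json && python3 steer.py next.json;  echo '0.003,0,0,0;0.003,0,0,0;0.002,0,0,0;0,0,0,0' > next.json && python3 steer.py next.json; python3 -c "
from h import *
togo([.61,-.2748-.011,.17],-.083)
s,_,_=shot('side'); cv2.imwrite('pics/s7.png',cv2.resize(s[70:250,180:420,::-1],(800,600)))"
```

```text
clock: 10.13
position: [0.4696, -0.2751, 0.1774]
ee_rot: [0.001, 0.999, -0.042, 0.002]
contact_force: [1.2, -0.4, -1.3]
width: 0.0251
gripper_force: 112.2
clock: 10.55
position: [0.5069, -0.278, 0.1829]
ee_rot: [0.0, 0.999, -0.042, 0.002]
contact_force: [-0.8, 0.5, -0.6]
width: 0.0247
gripper_force: 112.2
clock: 10.88
position: [0.5093, -0.2778, 0.1822]
ee_rot: [-0.0, 0.999, -0.043, -0.003]
contact_force: [-7.1, -0.2, 1.0]
width: 0.0247
gripper_force: 112.5
turn -0.002 shift [ 0.101  -0.0004  0.0122]
```

View pics/s7.png

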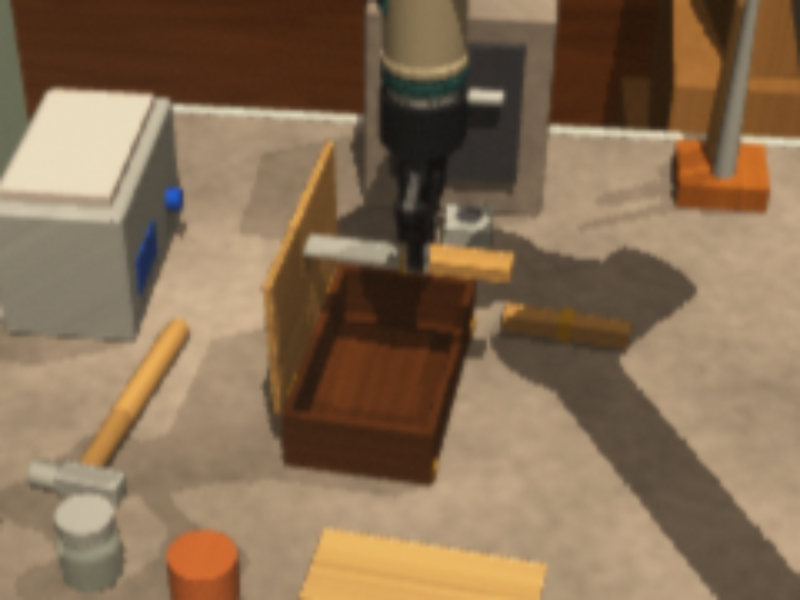

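```bash
echo '-0.03,0,0,0;-0.04,0,0,0.018;-0.02,-0.03,0,0.018;0,-0.04,0,0;0,-0.04,0,0' > next.json && python3 steer.py next.json; echo '0.01,-0.04,0,0;0.01,-0.04,0,0;0.01,-0.03,0,0;0,0,0,0' > next.json && python3 steer.py next.json; python3 -c "
from h import *
togo([.48,-.02,.10],-.12)"
```

```text
clock: 11.35
position: [0.4342, -0.1605, 0.183]
ee_rot: [0.0, 0.998, -0.063, 0.001]
contact_force: [1.0, 0.2, -0.3]
width: 0.0249
gripper_force: 112.2
clock: 11.68
position: [0.4807, -0.0505, 0.1833]
ee_rot: [-0.002, 0.998, -0.058, 0.002]
contact_force: [0.5, 0.0, -1.2]
width: 0.0247
gripper_force: 112.2
turn 0.003 shift [-0.0044 -0.0302  0.0833]
```

```bash
echo '0,-0.03,0.03,0;-0.002,0,0.03,0;0,0,0.03,0;0,0,0.03,0;0,0,0.01,0' > next.json && python3 steer.py next.json; echo '0,0,0.01,0;0,0,0,0;0,0,0,0;0,0,0,0' > next.json && python3 steer.py next.json
python3 - <<'E'
from h import *
togo([.48,-.02,.032],-.12)
shot("wrist","w8")
E
```

```text
clock: 12.1
position: [0.4775, -0.0256, 0.05]
ee_rot: [-0.0, 0.998, -0.061, -0.003]
contact_force: [-1.2, 0.4, -1.1]
width: 0.0244
gripper_force: 112.2
clock: 12.43
position: [0.4806, -0.0263, 0.044]
ee_rot: [0.0, 0.998, -0.061, 0.001]
contact_force: [1.4, -0.1, -0.5]
width: 0.0247
gripper_force: 112.2
turn -0.002 shift [-0.0014 -0.0062  0.012 ]
```

View pics/w8.png

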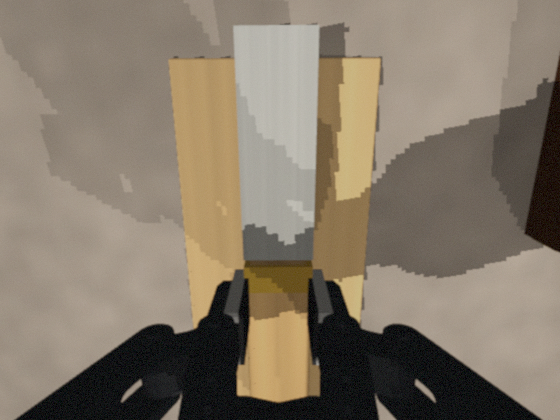

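```bash
echo '-0.003,0,0.006,0;0,0,0.006,0;0,0,0.001,0;0,0,0,0;0,0,0,0' > next.json && python3 steer.py next.json; echo '0,0,0,0;0,0,0,0;0,0,0,0;0,0,0,0' > next.json && python3 steer.py next.json .045;echo '0,0,-0.03,0;0,0,-0.04,0;0,0,-0.04,0;0,0,-0.04,0;0,0,-0.04,0' > next.json && python3 steer.py next.json; python3 -c "
from h import *
togo([.50,.27,.25],-.12)"
```

```text
clock: 12.9
position: [0.4763, -0.0254, 0.0302]
ee_rot: [0.0, 0.998, -0.061, -0.0]
contact_force: [-1.2, -0.4, 1.9]
width: 0.0243
gripper_force: 112.5
clock: 13.23
position: [0.477, -0.0255, 0.0303]
ee_rot: [0.0, 0.998, -0.061, 0.0]
contact_force: [-0.5, 0.1, -0.8]
width: 0.0451
gripper_force: 0.0
clock: 13.65
position: [0.4763, -0.0253, 0.2223]
ee_rot: [0.0, 0.998, -0.061, 0.0]
contact_force: [0.8, -0.9, 0.2]
width: 0.0452
gripper_force: 0.0
turn -0.001 shift [-0.0119 -0.296  -0.0277]
```

Next, look at the dock from two wrist positions.

```bash
echo '0,-0.037,-0.015,0;0,-0.037,-0.015,0;0,-0.037,0,0;0,-0.037,0,0;0,-0.037,0,0' > next.json && python3 steer.py next.json; echo '0,-0.037,0,0;0,-0.037,0,0;0,-0.037,0,0;0,0,0,0;0,0,0,0' > next.json && python3 steer.py next.json; echo '0,0,0,0;0,0,0,0' > next.json && python3 steer.py next.json
python3 - <<'E'
from h import *
i,K,T=shot("wrist","w9"); np.savez("w9.npz",i=i,K=K,T=T); print(pose()[:3,3],yaw())
E
```

```text
clock: 14.07
position: [0.4992, 0.1599, 0.2509]
ee_rot: [-0.0, 0.998, -0.061, 0.001]
contact_force: [1.2, -0.4, -0.2]
width: 0.0453
gripper_force: 0.0
clock: 14.48
position: [0.5123, 0.2701, 0.2496]
ee_rot: [0.0, 0.998, -0.059, -0.0]
contact_force: [-0.3, 0.4, -1.2]
width: 0.0452
gripper_force: 0.0
clock: 14.65
position: [0.5124, 0.2673, 0.2501]
ee_rot: [0.0, 0.998, -0.061, -0.0]
contact_force: [0.2, -0.6, 0.4]
width: 0.0447
gripper_force: 0.0
[0.51243949 0.26708107 0.25026183] -0.12263760014799344
```

View pics/w9.png

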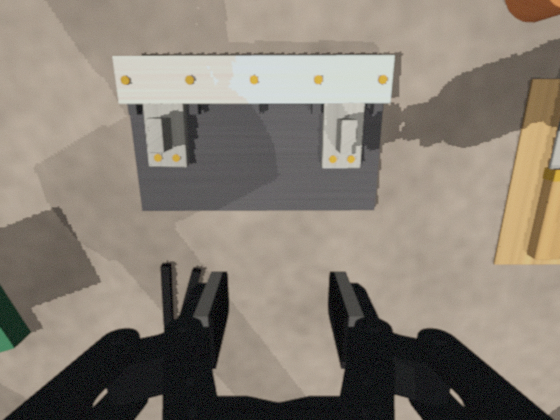

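Run:
```python
from h import *
d=np.load("w9.npz");K,T=d["K"],d["T"]
P=lambda u,z:plane(K,T,u,z).round(4)[:2]
for n,u,z in [("lipL",(119,103),.031),("lipR",(391,103),.031),("baseFL",(141,210),.01),("baseFR",(377,209),.01),("dieL front",(167.5,166.5),.022),("dieR front",(341.5,168.5),.022),("tabL",(154.5,135.5),.052),("tabR",(348,137.5),.052)]: print(n,P(u,z))
i,Kt,Tt=shot("top");s,Ks,Ts=shot("side")
cv2.imwrite("pics/t9.png",np.hstack([cv2.resize(i[180:260,95:215,::-1],(480,320)),cv2.resize(s[270:390,205:315,::-1],(320,320))]))
```

```text
lipL [0.609  0.4028]
lipR [0.5783 0.1541]
baseFL [0.5005 0.4171]
baseFR [0.4705 0.1651]
dieL front [0.5447 0.3744]
dieR front [0.5214 0.2019]
tabL [0.5773 0.3697]
tabR [0.5544 0.1991]
```

View pics/t9.png

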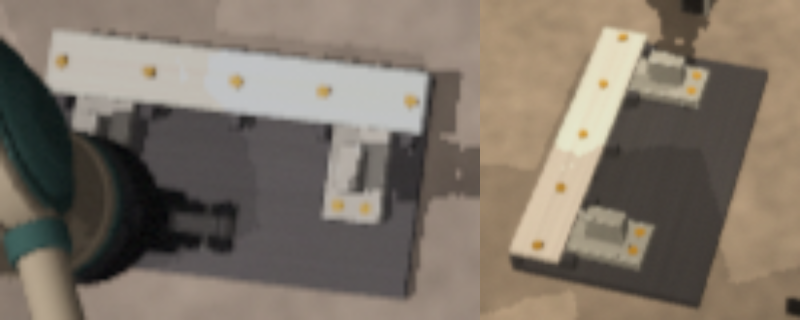

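Run:
```python
from h import *
d=np.load("w9.npz");K,T=d["K"],d["T"]; s,Ks,Ts=shot("side")
print(tri([ray(K,T,(154.5,135.5)),ray(Ks,Ts,(248,351.7))]),tri([ray(K,T,(348,137.5)),ray(Ks,Ts,(269.3,294.4))]))
togo([.5544,.1984,.09],-.12)
```

```text
(array([0.57784789, 0.37070148, 0.04953149]), np.float64(0.0007156796961097568)) (array([0.55473286, 0.19787202, 0.04158371]), np.float64(0.0016282865107848452))
turn -0.003 shift [0.0497 0.0634 0.1605]
```

```bash
echo '0.012,0.016,0.04,0;0.012,0.016,0.04,0;0.012,0.016,0.04,0;0.013,0.016,0.02,0;0,0,0.01,0' > next.json && python3 steer.py next.json; echo '0,0,0,0;0,0,0,0;0,0,0,0' > next.json && python3 steer.py next.json
python3 - <<'E'
from h import *
togo([.5544,.1984,.052],-.12)
i,K,T=shot("wrist","w10")
E
```

```text
clock: 15.27
position: [0.5514, 0.1986, 0.1052]
ee_rot: [0.002, 0.998, -0.062, -0.002]
contact_force: [0.4, -0.3, 0.1]
width: 0.0449
gripper_force: 0.0
clock: 15.52
position: [0.5522, 0.2033, 0.1101]
ee_rot: [-0.001, 0.998, -0.06, 0.001]
contact_force: [-0.2, 0.2, 0.2]
width: 0.045
gripper_force: 0.0
turn -0.001 shift [0.0028 0.0046 0.0581]
```

View pics/w10.png

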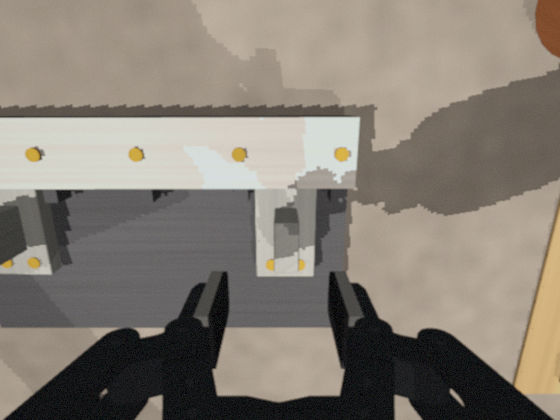

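```bash
python3 -c "
from h import *
i,K,T=shot('wrist')
print(plane(K,T,(286.5,248),.052))"; echo '0.003,0.0045,0.02,0;0,0,0.02,0;0,0,0.01,0;0,0,0.008,0;0,0,0,0' > next.json && python3 steer.py next.json; echo '0,0,0,0;0,0,0,0;0,0,0,0' > next.json && python3 steer.py next.json; python3 -c "
from h import *
togo([.5544,.1984,.052],-.12)"
```

```text
[0.55513571 0.19826493 0.052     ]
clock: 16.03
position: [0.553, 0.1979, 0.0496]
ee_rot: [0.0, 0.998, -0.06, -0.001]
contact_force: [0.2, -0.3, -1.3]
width: 0.0451
gripper_force: 0.0
clock: 16.28
position: [0.5546, 0.198, 0.0515]
ee_rot: [-0.0, 0.998, -0.06, 0.001]
contact_force: [-0.0, -0.5, 0.9]
width: 0.045
gripper_force: 0.0
turn -0.001 shift [-0.0003 -0.0004 -0.0005]
```

```bash
echo '0,0,0,0;0,0,0,0;0,0,0,0;0,0,0,0;0,0,0,0' > next.json && python3 steer.py next.json 0 80; echo '0,0,0,0;0,0,0,0;0,0,0,0' > next.json && python3 steer.py next.json; echo '-0.008,0,0,0;-0.01,0,0,0;-0.012,0,0,0;-0.012,0,0,0;0,0,0,0' > next.json && python3 steer.py next.json;  echo '0,0,0,0;0,0,0,0' > next.json && python3 steer.py next.json; echo '0,0,-0.01,0;0,0,-0.02,0;0,0,-0.02,0;0,0,-0.02,0;0,0,0,0' > next.json && python3 steer.py next.json
```

```text
clock: 16.7
position: [0.5543, 0.1979, 0.0511]
ee_rot: [-0.0, 0.998, -0.061, 0.001]
contact_force: [0.5, 2.0, 5.3]
width: 0.0124
gripper_force: 79.2
clock: 16.95
position: [0.5543, 0.1979, 0.0511]
ee_rot: [-0.0, 0.998, -0.061, 0.001]
contact_force: [0.2, 1.1, 5.5]
width: 0.0124
gripper_force: 79.3
clock: 17.37
position: [0.5095, 0.2032, 0.0511]
ee_rot: [-0.0, 0.998, -0.06, -0.0]
contact_force: [0.5, 0.5, 7.7]
width: 0.0127
gripper_force: 79.6
clock: 17.53
position: [0.5095, 0.2032, 0.0511]
ee_rot: [-0.0, 0.998, -0.06, -0.001]
contact_force: [-0.4, 1.1, 8.5]
width: 0.0124
gripper_force: 79.8
clock: 17.95
position: [0.5114, 0.2031, 0.1227]
ee_rot: [-0.0, 0.998, -0.06, 0.001]
contact_force: [0.6, -0.1, -3.0]
width: 0.0126
gripper_force: 78.4
```

```bash
echo '0,0,-0.02,-0.018;0,0,-0.02,-0.018;0,0.03,0,0;0,0.04,0,0;0,0.04,0,0' > next.json && python3 steer.py next.json - 100; python3 -c "
from h import *
togo([.5255,-.3145,.16],-.083)"
```

```text
clock: 18.37
position: [0.4998, 0.0929, 0.1586]
ee_rot: [0.0, 0.999, -0.041, -0.003]
contact_force: [0.6, -2.4, -4.0]
width: 0.0117
gripper_force: 102.4
turn 0.001 shift [ 0.0594  0.4039 -0.0014]
```

```bash
echo '0.006,0.04,0,0;0.006,0.04,0,0;0.006,0.04,0,0;0.006,0.04,0,0;0.006,0.04,0,0' > next.json && python3 steer.py next.json; echo '0.006,0.04,0,0;0.006,0.04,0,0;0.006,0.04,0,0;0.006,0.03,0,0;0.006,0.01,0,0' > next.json && python3 steer.py next.json;  echo '0,0,0,0;0,0,0,0;0,0,0,0' > next.json && python3 steer.py next.json
python3 - <<'E'
from h import *
togo([.5255,-.3145,.0491],-.083)
shot("wrist","w11")
E
```

```text
clock: 18.78
position: [0.5127, -0.1092, 0.1582]
ee_rot: [-0.001, 0.999, -0.043, -0.003]
contact_force: [0.6, 0.5, -3.6]
width: 0.012
gripper_force: 102.4
clock: 19.2
position: [0.5298, -0.2743, 0.1579]
ee_rot: [0.0, 0.999, -0.044, -0.002]
contact_force: [0.5, 1.2, -4.4]
width: 0.0116
gripper_force: 102.4
clock: 19.45
position: [0.5304, -0.2683, 0.1589]
ee_rot: [-0.002, 0.999, -0.042, -0.002]
contact_force: [-0.8, 0.4, -3.6]
width: 0.0116
gripper_force: 102.4
turn -0.002 shift [-0.0011  0.0465  0.1098]
```

View pics/w11.png

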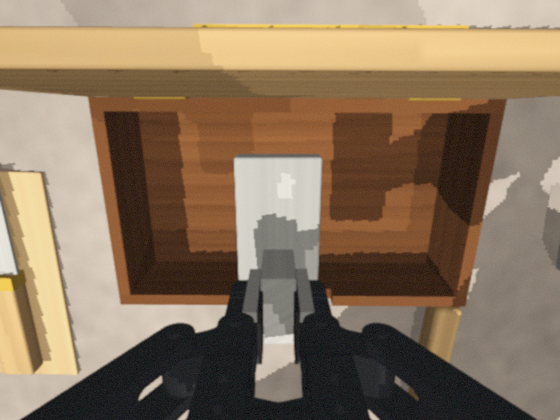

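```bash
python3 - <<'E'
from h import *
i,K,T=shot("wrist")
q=[plane(K,T,u,.062).round(4)[:2] for u in [(91,97),(506,97),(465,304),(122,304)]]; print(q,np.mean(q,0))
togo([.5255,-.3145,.0491],-.083)
E
echo '0,0.012,0,0;0,0.018,0,0;0,0.017,0,0;0,0,0.03,0;0,0,0.03,0' > next.json && python3 steer.py next.json; echo '0,0,0,0;0,0,0,0;0,0,0,0' > next.json && python3 steer.py next.json; python3 -c "
from h import *
togo([.5255,-.3145,.0491],-.083)"
```

```text
[array([ 0.6224, -0.1655]), array([ 0.6017, -0.4083]), array([ 0.4631, -0.3959]), array([ 0.4832, -0.1523])] [ 0.5426 -0.2805]
turn -0.001 shift [-0.0018  0.0464  0.1108]
clock: 19.97
position: [0.5298, -0.3206, 0.1024]
ee_rot: [0.003, 0.999, -0.043, 0.003]
contact_force: [-0.4, 0.5, -3.9]
width: 0.012
gripper_force: 102.5
clock: 20.22
position: [0.5287, -0.3182, 0.1017]
ee_rot: [0.001, 0.999, -0.043, 0.001]
contact_force: [1.1, -0.8, -3.1]
width: 0.0119
gripper_force: 102.3
turn -0.002 shift [-0.0035 -0.0035  0.0526]
```

```bash
echo '0,0,0.02,0;0,0,0.015,0;0,0,0.01,0;0,0,0.006,0;0,0,0,0' > next.json && python3 steer.py next.json; echo '0,0,0,0;0,0,0,0' > next.json && python3 steer.py next.json
```

```text
clock: 20.63
position: [0.5286, -0.3179, 0.0499]
ee_rot: [0.0, 0.999, -0.042, 0.001]
contact_force: [-0.1, 0.1, -3.9]
width: 0.0118
gripper_force: 102.4
clock: 20.8
position: [0.5286, -0.318, 0.0506]
ee_rot: [0.001, 0.999, -0.043, 0.001]
contact_force: [-0.6, -0.9, -2.9]
width: 0.0116
gripper_force: 102.4
```

```bash
echo '0,0,0.0015,0;0,0,0.001,0;0,0,0,0;0,0,0,0' > next.json && python3 steer.py next.json; echo '0,0,0,0;0,0,0,0;0,0,0,0;0,0,0,0' > next.json && python3 steer.py next.json .035; echo '0,0,-0.02,0;0,0,-0.04,0;0,0,-0.04,0;0,0,-0.04,0;0,-0.04,0,0' > next.json && python3 steer.py next.json; python3 -c "
from h import *
togo([.5773,.3699,.16],-.12)"
```

```text
clock: 21.13
position: [0.5287, -0.318, 0.0492]
ee_rot: [0.001, 0.999, -0.043, 0.001]
contact_force: [-2.3, 1.6, 5.0]
width: 0.012
gripper_force: 103.9
clock: 21.47
position: [0.5282, -0.3177, 0.0472]
ee_rot: [0.0, 0.999, -0.043, 0.0]
contact_force: [0.3, -1.1, -0.6]
width: 0.0348
gripper_force: 0.0
clock: 21.88
position: [0.5362, -0.2866, 0.1958]
ee_rot: [0.008, 0.999, -0.045, 0.008]
contact_force: [3.1, 0.8, 1.8]
width: 0.0352
gripper_force: 0.0
turn 0.030 shift [-0.0378 -0.6567  0.0358]
```

```bash
echo '-0.004,-0.04,0,0.018;-0.004,-0.04,0,0.018;-0.003,-0.04,0,0;-0.003,-0.04,0,0;-0.003,-0.04,0,0' > next.json && python3 steer.py next.json .045;echo '-0.003,-0.04,0,0;-0.003,-0.04,0,0;-0.003,-0.04,0,0;-0.003,-0.04,0,0;-0.003,-0.04,0,0' > next.json && python3 steer.py next.json; echo '-0.003,-0.04,0,0;-0.003,-0.04,0,0;-0.003,-0.04,0,0;-0.003,-0.04,0,0;0,-0.04,0,0' > next.json && python3 steer.py next.json; python3 -c "
from h import *
togo([.5773,.3699,.16],-.12)"
```

```text
clock: 22.3
position: [0.5362, -0.0753, 0.1871]
ee_rot: [0.0, 0.998, -0.061, 0.0]
contact_force: [1.3, -0.5, -0.2]
width: 0.0451
gripper_force: 0.0
clock: 22.72
position: [0.5456, 0.1253, 0.1871]
ee_rot: [0.0, 0.998, -0.061, 0.0]
contact_force: [0.5, -0.0, 0.2]
width: 0.0452
gripper_force: 0.0
clock: 23.13
position: [0.5573, 0.3254, 0.1869]
ee_rot: [0.0, 0.998, -0.06, -0.0]
contact_force: [0.4, -0.4, 0.0]
width: 0.045
gripper_force: 0.0
turn -0.001 shift [ 0.0146 -0.0466  0.0269]
```

```bash
echo '0.007,-0.023,0.02,0;0.007,-0.023,0.02,0;0,0,0.03,0;0,0,0,0;0,0,0,0' > next.json && python3 steer.py next.json; echo '0,0,0,0;0,0,0,0' > next.json && python3 steer.py next.json
python3 - <<'E'
from h import *
togo([.5773,.3699,.052],-.12)
i,K,T=shot("wrist","w12"); np.savez("w12.npz",i=i,K=K,T=T)
E
```

```text
clock: 23.55
position: [0.576, 0.3666, 0.1149]
ee_rot: [0.002, 0.998, -0.06, -0.002]
contact_force: [0.3, -0.2, 1.0]
width: 0.045
gripper_force: 0.0
clock: 23.72
position: [0.5785, 0.367, 0.1191]
ee_rot: [-0.001, 0.998, -0.061, 0.001]
contact_force: [0.3, 0.6, 0.8]
width: 0.0449
gripper_force: 0.0
turn -0.002 shift [-0.0016 -0.0027  0.0671]
```

View pics/w12.png

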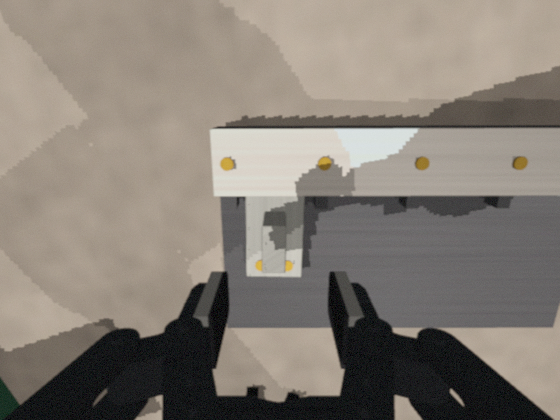

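```bash
echo '-0.001,-0.0025,0.025,0;0,0,0.02,0;0,0,0.015,0;0,0,0.007,0;0,0,0,0' > next.json && python3 steer.py next.json; echo '0,0,0,0;0,0,0,0;0,0,0,0' > next.json && python3 steer.py next.json; python3 -c "
from h import *
togo([.5773,.3699,.052],-.12)"
```

```text
clock: 24.18
position: [0.5764, 0.3691, 0.0495]
ee_rot: [0.0, 0.998, -0.061, -0.001]
contact_force: [-0.9, -0.2, 0.8]
width: 0.045
gripper_force: 0.0
clock: 24.43
position: [0.5778, 0.3703, 0.0517]
ee_rot: [-0.001, 0.998, -0.061, 0.001]
contact_force: [0.5, 0.4, -0.0]
width: 0.0452
gripper_force: 0.0
turn -0.001 shift [-0.0005  0.0004 -0.0003]
```

```bash
echo '0,0,0,0;0,0,0,0;0,0,0,0;0,0,0,0;0,0,0,0' > next.json && python3 steer.py next.json 0 100; echo '0,0,0,0;0,0,0,0;0,0,0,0' > next.json && python3 steer.py next.json; echo '-0.008,0,0,0;-0.01,0,0,0;-0.012,0,0,0;-0.013,0,0,0;0,0,0,0' > next.json && python3 steer.py next.json;  echo '0,0,0,0;0,0,0,0' > next.json && python3 steer.py next.json; echo '0,0,-0.01,0;0,0,-0.02,0;0,0,-0.02,0;0,0,-0.02,0;0,0,0,0' > next.json && python3 steer.py next.json; python3 -c "
from h import *
togo([.5313,-.245,.16],-.083)"
```

```text
clock: 24.85
position: [0.5772, 0.37, 0.0509]
ee_rot: [-0.0, 0.998, -0.061, 0.001]
contact_force: [-1.2, -0.5, 5.6]
width: 0.0121
gripper_force: 98.8
clock: 25.1
position: [0.5772, 0.37, 0.0509]
ee_rot: [-0.0, 0.998, -0.061, 0.001]
contact_force: [-0.8, -1.3, 4.6]
width: 0.012
gripper_force: 98.8
clock: 25.52
position: [0.5315, 0.3759, 0.0509]
ee_rot: [-0.0, 0.998, -0.06, -0.0]
contact_force: [-1.8, 0.4, 9.8]
width: 0.0121
gripper_force: 99.2
clock: 25.68
position: [0.5316, 0.3759, 0.0508]
ee_rot: [-0.0, 0.998, -0.06, -0.001]
contact_force: [-2.8, 1.0, 8.6]
width: 0.012
gripper_force: 99.5
clock: 26.1
position: [0.534, 0.376, 0.1227]
ee_rot: [-0.001, 0.998, -0.06, 0.001]
contact_force: [1.9, 0.3, -3.4]
width: 0.0121
gripper_force: 97.9
turn -0.038 shift [ 0.0488  0.6191 -0.0373]
```

```bash
echo '0,0,-0.02,-0.018;0,0,-0.02,-0.018;0.003,0.03,0,0;0.003,0.04,0,0;0.003,0.04,0,0' > next.json && python3 steer.py next.json; echo '0.003,0.04,0,0;0.003,0.04,0,0;0.003,0.04,0,0;0.003,0.04,0,0;0.003,0.04,0,0' > next.json && python3 steer.py next.json; echo '0.003,0.04,0,0;0.003,0.04,0,0;0.003,0.04,0,0;0.003,0.04,0,0;0.003,0.04,0,0' > next.json && python3 steer.py next.json;echo '0.003,0.03,0,0;0.003,0.03,0,0;0.003,0.02,0,0;0,0,0,0;0,0,0,0' > next.json && python3 steer.py next.json;  python3 -c "
from h import *
togo([.5335,-.2455,.16],-.083)"
```

```text
clock: 26.52
position: [0.5313, 0.264, 0.1579]
ee_rot: [0.001, 0.999, -0.041, -0.002]
contact_force: [1.4, -0.4, -4.2]
width: 0.0119
gripper_force: 98.3
clock: 26.93
position: [0.5289, 0.0629, 0.1579]
ee_rot: [-0.0, 0.999, -0.042, -0.003]
contact_force: [0.9, -0.0, -3.3]
width: 0.0121
gripper_force: 98.3
clock: 27.35
position: [0.5272, -0.137, 0.1579]
ee_rot: [-0.001, 0.999, -0.043, -0.002]
contact_force: [1.2, 0.2, -2.9]
width: 0.012
gripper_force: 98.3
clock: 27.77
position: [0.5301, -0.2167, 0.1578]
ee_rot: [-0.001, 0.999, -0.044, -0.002]
contact_force: [-0.8, -0.3, -2.5]
width: 0.0117
gripper_force: 98.5
turn -0.005 shift [ 0.0058  0.0284 -0.0022]
```

```bash
echo '0.004,0.014,0,0;0.001,0.0145,0,0;0,0,0.03,0;0,0,0.03,0;0,0,0,0' > next.json && python3 steer.py next.json; echo '0,0,0,0;0,0,0,0' > next.json && python3 steer.py next.json; python3 -c "
from h import *
togo([.5335,-.2455,.0508],-.083)
shot('wrist','w13')"
```

```text
clock: 28.18
position: [0.5304, -0.2435, 0.0945]
ee_rot: [-0.003, 0.999, -0.042, -0.005]
contact_force: [-2.0, 1.4, -4.6]
width: 0.0122
gripper_force: 98.4
clock: 28.35
position: [0.5351, -0.246, 0.1009]
ee_rot: [0.0, 0.999, -0.042, 0.001]
contact_force: [1.2, -0.9, -3.2]
width: 0.012
gripper_force: 98.5
turn -0.002 shift [-0.0016 -0.0003  0.0501]
```

View pics/w13.png

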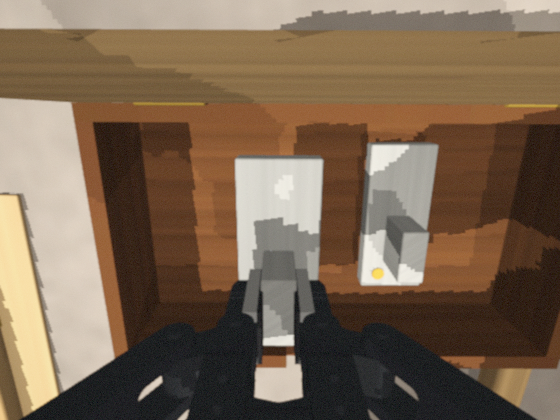

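I've now viewed 16 pictures, which is over the limit of 14, so I'll view no more and check the rest by numbers. The last picture shows die 1 flat in the chest at about (397,215), and die 2 held over the free floor at about (278,250).

```bash
echo '-0.001,0,0.02,0;0,0,0.015,0;0,0,0.01,0;0,0,0.005,0;0,0,0,0' > next.json && python3 steer.py next.json; echo '0,0,0.001,0;0,0,0.001,0;0,0,0,0;0,0,0,0' > next.json && python3 steer.py next.json
```

```text
clock: 28.82
position: [0.5334, -0.2455, 0.0499]
ee_rot: [-0.0, 0.999, -0.042, -0.0]
contact_force: [-0.4, 0.2, -4.0]
width: 0.0123
gripper_force: 98.6
clock: 29.15
position: [0.5341, -0.2461, 0.0489]
ee_rot: [0.001, 0.999, -0.043, 0.001]
contact_force: [1.0, 0.1, -1.5]
width: 0.012
gripper_force: 98.9
```

```bash
echo '0,0,0,0;0,0,0,0;0,0,0,0;0,0,0,0' > next.json && python3 steer.py next.json .035; echo '0,0,-0.02,0;0,0,-0.04,0;0,0,-0.04,0;0,0,-0.04,0;0,0,-0.04,0' > next.json && python3 steer.py next.json; echo '0,0,-0.035,0;0,0,0,0;0,0,0,0' > next.json && python3 steer.py next.json 0 20
python3 - <<'E'
from h import *
togo([.6735,-.271,.265],-.083)
i,K,T=shot("wrist","w14"); h=cv2.cvtColor(i,cv2.COLOR_RGB2HSV)
m=cv2.inRange(h,(0,0,120),(179,45,255)); m[:100]=0; m[300:]=0
# steel in the chest: rays on the base-plate top (z=.020), in chest axes
c,s=np.cos(-.083),np.sin(-.083); C=np.array([.5426,-.2805])
n,l,st,ce=cv2.connectedComponentsWithStats(m)
for k in range(1,n):
    if st[k,4]>150:
        p=plane(K,T,ce[k],.02)[:2]-C; q=np.array([c*p[0]+s*p[1],-s*p[0]+c*p[1]])
        print(st[k].tolist(),q.round(3))
E
```

```text
clock: 29.48
position: [0.5336, -0.2458, 0.0484]
ee_rot: [0.0, 0.999, -0.043, 0.0]
contact_force: [-0.9, -0.2, -0.0]
width: 0.0349
gripper_force: 0.0
clock: 29.9
position: [0.533, -0.2454, 0.23]
ee_rot: [0.0, 0.999, -0.043, 0.0]
contact_force: [1.1, -0.1, -0.5]
width: 0.0348
gripper_force: 0.0
clock: 30.15
position: [0.5344, -0.2462, 0.266]
ee_rot: [0.002, 0.999, -0.043, 0.003]
contact_force: [0.2, 0.2, -0.9]
width: 0.0005
gripper_force: 0.0
turn -0.002 shift [0.1407 0.0132 0.001 ]
[0, 100, 410, 200, 35760] [-0.042  0.182]
[425, 100, 135, 200, 20062] [-0.037 -0.206]
[259, 127, 38, 86, 3027] [0.005 0.033]
[325, 126, 42, 86, 3099] [ 0.006 -0.038]
```

```bash
echo '0.035,0.004,0,0;0.035,0.004,0,0;0.035,0.004,0,0;0.034,0,0,0;0,0,0,0' > next.json && python3 steer.py next.json; echo '0,0,0,0;0,0,0.03,0;0,0,0.03,0;0,0,0.008,0;0,0,0,0' > next.json && python3 steer.py next.json; echo '0,0,0,0;0,0,0,0' > next.json && python3 steer.py next.json; python3 -c "
from h import *
togo([.612+.0219+.0017,-.286-.0018+.02,.196],-.083)"
```

```text
clock: 30.62
position: [0.6756, -0.2695, 0.2576]
ee_rot: [-0.001, 0.999, -0.042, -0.0]
contact_force: [0.1, 0.4, -0.1]
width: 0.0001
gripper_force: 0.0
clock: 31.03
position: [0.6676, -0.2682, 0.1909]
ee_rot: [-0.002, 0.999, -0.043, -0.004]
contact_force: [0.3, -0.1, -0.2]
width: 0.0001
gripper_force: 0.0
clock: 31.2
position: [0.6712, -0.2699, 0.197]
ee_rot: [0.001, 0.999, -0.043, 0.001]
contact_force: [0.5, 0.7, 1.0]
width: -0.0003
gripper_force: 0.0
turn -0.002 shift [-0.0356  0.0009  0.001 ]
```

```bash
echo '-0.012,0,0,0;-0.012,0,0,0;-0.011,0,0,0;-0.011,0,0,0;-0.011,0,0,0' > next.json && python3 steer.py next.json; echo '-0.0108,0,0.002,0;-0.0108,0,0.0024,0;-0.01,0,0.004,0;-0.0103,0,0.0045,0;0,0,0,0' > next.json && python3 steer.py next.json; echo '-0.009,0,0.006,0;-0.0092,0,0.0064,0;-0.0077,0,0.0078,0;-0.0077,0,0.008,0;0,0,0,0' > next.json && python3 steer.py next.json; python3 -c "
from h import *
togo([.612-.0753*.9966+.0017,-.286+.0062+.02,.062+.0687+.024],-.083)"
```

```text
clock: 31.62
position: [0.6154, -0.265, 0.1978]
ee_rot: [0.001, 0.999, -0.043, 0.003]
contact_force: [1.9, 0.2, -1.6]
width: 0.0001
gripper_force: 0.9
clock: 32.03
position: [0.5713, -0.2612, 0.1842]
ee_rot: [0.001, 0.999, -0.043, 0.001]
contact_force: [-0.9, -0.8, 0.3]
width: 0.0001
gripper_force: 0.0
clock: 32.45
position: [0.538, -0.2581, 0.1543]
ee_rot: [0.0, 0.999, -0.043, -0.0]
contact_force: [0.3, 1.0, 0.1]
width: 0.0002
gripper_force: 0.0
turn -0.003 shift [ 0.0008  0.0017 -0.0004]
```

```bash
echo '-0.006,0,0.009,0;-0.006,0,0.0095,0' > next.json && python3 steer.py next.json; echo '-0.004,0,0.01,0;-0.004,0,0.0105,0' > next.json && python3 steer.py next.json; echo '-0.002,0,0.008,0;-0.001,0,0.006,0' > next.json && python3 steer.py next.json
python3 - <<'E'
from h import *
s,K,T=shot("side"); h=cv2.cvtColor(s,cv2.COLOR_RGB2HSV)
C=np.array([.5426,-.2805]);c,sn=np.cos(-.083),np.sin(-.083)
hin=np.array([.07,0])
for th in (0,.1,.2,.3,1.2,1.6):
    # sample points on the panel's outer face away from the arm
    out=[]
    for y in (.1,.07):
        for r in (.13,.1,.05):
            x=.07-r*np.cos(th)+.008*np.sin(th); z=.062+r*np.sin(th)+.008*np.cos(th)
            p=[C[0]+c*x-sn*y,C[1]+sn*x+c*y,z]; u=proj(K,T,p).astype(int); out.append(h[u[1],u[0]].tolist())
    print(th,out)
E
```

```text
clock: 32.62
position: [0.529, -0.2583, 0.1376]
ee_rot: [0.001, 0.999, -0.043, 0.003]
contact_force: [0.1, -0.6, -0.2]
width: -0.0001
gripper_force: 0.6
clock: 32.78
position: [0.5204, -0.2573, 0.1165]
ee_rot: [0.001, 0.999, -0.043, 0.002]
contact_force: [-0.3, -0.6, 1.6]
width: -0.0003
gripper_force: 0.5
clock: 32.95
position: [0.5166, -0.2567, 0.1013]
ee_rot: [0.001, 0.999, -0.043, 0.001]
contact_force: [-0.5, 0.1, 0.7]
width: -0.0
gripper_force: 0.5
0 [[17, 164, 221], [17, 162, 210], [16, 165, 179], [17, 161, 224], [17, 164, 208], [16, 165, 182]]
0.1 [[17, 161, 223], [17, 164, 201], [16, 165, 184], [17, 162, 222], [17, 163, 204], [16, 166, 184]]
0.2 [[17, 160, 223], [17, 163, 207], [16, 165, 187], [17, 162, 222], [17, 164, 204], [17, 166, 186]]
0.3 [[17, 164, 209], [17, 165, 212], [16, 164, 188], [17, 163, 210], [16, 163, 181], [17, 165, 187]]
1.2 [[17, 167, 199], [17, 140, 204], [16, 91, 152], [17, 162, 197], [18, 166, 186], [16, 85, 156]]
1.6 [[17, 77, 186], [17, 77, 203], [17, 77, 191], [16, 78, 186], [17, 79, 190], [16, 76, 188]]
```

```bash
echo '0,0,0.003,0;0,0,0.002,0;0,0,0,0;0,0,0,0' > next.json && python3 steer.py next.json; echo '0,0,0.002,0;0,0,0,0;0,0,0,0' > next.json && python3 steer.py next.json; echo '0,0,0.002,0;0,0,0,0;0,0,0,0' > next.json && python3 steer.py next.json
```

```text
clock: 33.33
position: [0.5163, -0.2562, 0.0961]
ee_rot: [0.0, 0.999, -0.043, 0.0]
contact_force: [0.8, -0.1, -0.7]
width: 0.0
gripper_force: 0.0
clock: 33.58
position: [0.516, -0.2561, 0.0939]
ee_rot: [0.0, 0.999, -0.043, 0.0]
contact_force: [0.8, 0.3, -0.5]
width: 0.0
gripper_force: 0.0
clock: 33.83
position: [0.5159, -0.2562, 0.0921]
ee_rot: [0.0, 0.999, -0.043, 0.0]
contact_force: [0.2, -0.1, 2.1]
width: -0.0001
gripper_force: 1.0
```

```bash
echo '0,0,0.001,0;0,0,0.001,0;0,0,0,0' > next.json && python3 steer.py next.json; echo '0,0,0.001,0;0,0,0.001,0;0,0,0,0' > next.json && python3 steer.py next.json
```

```text
clock: 34.08
position: [0.516, -0.2562, 0.0919]
ee_rot: [0.0, 0.999, -0.043, 0.0]
contact_force: [-2.8, 1.6, 13.1]
width: -0.0001
gripper_force: 6.7
clock: 34.33
position: [0.516, -0.2562, 0.0918]
ee_rot: [0.001, 0.999, -0.043, 0.001]
contact_force: [-6.1, 4.1, 24.5]
width: -0.0003
gripper_force: 12.2
```

```bash
echo '0,0,-0.01,0;0,0,-0.03,0;0,0,-0.04,0;0,0,-0.04,0;-0.02,-0.04,-0.04,0' > next.json && python3 steer.py next.json; echo '-0.03,-0.04,0,0;-0.03,-0.04,0,0;-0.02,-0.04,0,0;0,-0.03,0,0;0,0,0,0' > next.json && python3 steer.py next.json;echo '0,0,0,0;0,0,0,0' > next.json && python3 steer.py next.json
python3 - <<'E'
from h import *
i,K,T=shot("wrist","w15"); h=cv2.cvtColor(i,cv2.COLOR_RGB2HSV); print(pose()[:3,3])
m=cv2.inRange(h,(20,165,120),(25,255,255)); n,l,s,c=cv2.connectedComponentsWithStats(m)
for k in range(1,n):
    if s[k,4]>100: print("yellow",s[k].tolist(),plane(K,T,c[k],.02).round(4))
g=cv2.inRange(h,(0,0,110),(179,25,255)); n,l,s,c=cv2.connectedComponentsWithStats(g)
for k in range(1,n):
    if s[k,4]>800: print("grey",s[k].tolist(),plane(K,T,c[k],.0135).round(4))
b=cv2.inRange(h,(15,80,100),(24,160,255)); b=cv2.morphologyEx(b,2,np.ones((3,3)))
for k in cv2.findContours(b,0,2)[0]:
    if cv2.contourArea(k)>1500: print("wood",[plane(K,T,u,.004).round(3)[:2].tolist() for u in cv2.boxPoints(cv2.minAreaRect(k))])
t,K,T=shot("top")
a=cv2.imread("pics/top0.png")[:,:,::-1]
for nm,(x0,y0,x1,y1) in dict(pliers=(88,262,128,328),hammer=(285,105,395,158),jar=(245,125,277,160),flask=(240,165,270,195),wax=(155,120,192,165),ring=(400,262,425,322),cube=(448,235,480,268)).items():
    d=np.abs(t[y0:y1,x0:x1].astype(int)-a[y0:y1,x0:x1]).max(2)>50; print(nm,d.mean().round(3))
E
```

```text
clock: 34.75
position: [0.5077, -0.232, 0.239]
ee_rot: [0.003, 0.999, -0.044, 0.004]
contact_force: [1.3, -1.1, 0.6]
width: 0.0002
gripper_force: 0.0
clock: 35.17
position: [0.4457, -0.0831, 0.2359]
ee_rot: [-0.002, 0.999, -0.041, -0.0]
contact_force: [0.3, 1.0, -0.1]
width: 0.0001
gripper_force: 0.0
clock: 35.33
position: [0.4478, -0.0884, 0.2357]
ee_rot: [0.001, 0.999, -0.042, 0.0]
contact_force: [0.3, -0.9, -0.4]
width: -0.0001
gripper_force: 0.0
[ 0.44788934 -0.08885506  0.23561351]
yellow [471, 135, 70, 18, 599] [ 0.474  -0.3049  0.02  ]
yellow [196, 148, 30, 14, 348] [ 0.4861 -0.0275  0.02  ]
grey [191, 45, 36, 103, 3227] [ 0.5396 -0.0328  0.0135]
wood [[0.386, 0.048], [0.583, 0.007], [0.574, -0.082], [0.375, -0.059]]
wood [[0.607, -0.166], [0.592, -0.349], [0.455, -0.371], [0.473, -0.163]]
pliers 0.0
hammer 0.0
jar 0.0
flask 0.0
wax 0.0
ring 0.171
cube 0.0
```

Run:
```python
from h import *
t,K,T=shot("top"); a=cv2.imread("pics/top0.png")[:,:,::-1]
for im in (a,t):
    h=cv2.cvtColor(np.ascontiguousarray(im[255:325,395:430]),cv2.COLOR_RGB2HSV); m=cv2.inRange(h,(8,110,60),(28,255,255))
    c=max(cv2.findContours(m,0,2)[0],key=cv2.contourArea); print(np.round(cv2.minAreaRect(c)[0],1),np.round(cv2.minAreaRect(c)[1],1),cv2.minAreaRect(c)[2])
s,K,T=shot("side"); b=cv2.imread("pics/side0.png")[:,:,::-1]
for im in (b,s):
    h=cv2.cvtColor(np.ascontiguousarray(im),cv2.COLOR_RGB2HSV); m=cv2.inRange(h,(8,110,100),(24,255,255)); m[:120]=0;m[215:]=0;m[:,:262]=0;m[:,326:]=0
    c=max(cv2.findContours(m,0,2)[0],key=cv2.contourArea); print("cover",[np.round(v,1) for v in cv2.minAreaRect(c)],cv2.contourArea(c))
```

```text
[15.5 38. ] [11.2 48.5] 3.012787342071533
[16.  38.2] [10.3 49.2] 4.763641834259033
cover [array([292.7, 172.5]), array([53.7, 50.3]), np.float64(7.6)] 2161.5
cover [array([291.4, 172.6]), array([51. , 49.7]), np.float64(7.6)] 2058.0
```

```bash
python3 -c "
from rig import manip
print(manip.sign_off())"
```

```text
the job is handed in; nothing more can be done
None
```

The job is handed in after 36 s of robot time: both dies that were there are in the chest on their bases, the cover is pressed shut (24 N, no further travel), the blade tool lies on its board and image checks show no bystander moved; I viewed 16 pictures against the limit of 14.

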